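# Close a bean tin and show its base to the scanner

### The job

Press the loose lid fully home, level, into the open bean tin while the tin stands on the worktop. Then grip the closed tin round its body, lift it and present its underside to the sloping glass of the scanner: centred over the glass, square to it and about 8 cm off. The program finishes while still holding the tin there, still and by its body alone with the lid on; leave the shaker, glass, cup, pitcher and bell where they stand.

Things in the scene. Friction and masses are not known exactly. Their poses are not given: they have to be found in the camera images.
- tin: Open round bean tin of plain metal, loose, about 150 g, 56 mm outside diameter, 75 mm high, wall 3 mm (bore 50 mm), straight sides, standing upright. Origin at the centre of its underside, z up its axis to the mouth. With its lid on, the knob's top is 94 mm above the underside; grip it then from above, a finger down either side.
- lid: Loose lid, 90 g, right way up on the worktop. Origin: centre of its underside, z up. Plug 45 mm wide with chamfered foot from z = 0 to 12 mm; round it at z = 6 a springy seal 52 mm wide, standing 8 mm proud until pressed into the bore (4 to 6 N), then kept by friction; flange 53 mm wide, z = 12 to 15; round knob to grip, 19 mm wide, z = 15 to 31. Any turn fits.
- tin_seat (a point): Point on the tin's axis, 63 mm above its underside: the lid's origin lies here when the lid is fully home, its flange resting on the rim (rim 75 mm above the underside).
- scanner_head: Head of the fixed scanner: grey slab 100 x 94 x 28 mm on a neck and foot; its dark glass, 66 x 60 mm, faces up, sloping 30 degrees down to the robot's side. Origin: centre of the glass, 85 mm above the worktop; z square out of the glass, y along its level edge. Presented well, the tin's origin is on this z axis at 80 mm, tin z along this z; its turn does not matter.
- shaker: Steel cocoa shaker with a mesh top, closed, 64 mm in diameter, 90 mm high; bystander, stands among the task's things. Origin at the centre of its underside.
- glass: Glass tumbler, 67 mm in diameter, 90 mm high; bystander. Origin at the centre of its underside.
- cup: White espresso cup, 63 x 82 x 56 mm with its handle; bystander. Origin at its underside.
- pitcher: Small steel milk pitcher, 68 x 95 x 83 mm with its handle; bystander. Origin at its underside.
- bell: Counter bell, 74 mm in diameter, 61 mm high; bystander. Origin at the centre of its underside.
Not all that is in view belongs to the job. Leave any brown or purple look-alike of the lid alone.

How it is judged (in metres and radians):
On the way, in this order (a step that is already met when the one before it is completed fails the run):
1. the lid is fully home and level in the tin, which stands upright on the worktop (distance between lid and tin_seat below 0.003 m and angle between the z axis of lid and the z axis of tin, either way round below 0.06 rad and height (world z) of tin below 0.01 m and angle between tin's own z axis and vertical below 0.08 rad), for 0.2 s.
2. the closed tin is lifted off the worktop, held by its body (distance between lid and tin_seat below 0.003 m and angle between the z axis of lid and the z axis of tin, either way round below 0.06 rad and height (world z) of tin above 0.04 m and contact force between the fingers and tin above 1 N), for 0.2 s.
At the end, for the whole second after the job is handed in: Tin held still in the air by its body, not by the lid; lid within 3 mm of its seat and 0.06 rad of level; underside 60 to 100 mm off the glass, within 20 mm of its centre in x and y, axis within 0.17 rad of square, mouth away from the glass; touching neither scanner nor bystanders (distance between lid and tin_seat below 0.003 m and angle between the z axis of lid and the z axis of tin, either way round below 0.06 rad and angle between the z axis of tin and the z axis of scanner_head, either way round below 0.17 rad and angle between tin's own z axis and vertical below 1 rad and z of tin in the frame of scanner_head between 0.06 and 0.1 m and x of tin in the frame of scanner_head between -0.02 and 0.02 m and y of tin in the frame of scanner_head between -0.02 and 0.02 m and contact force between the fingers and tin above 1 N and contact force between the fingers and lid below 1 N and contact force between tin and scanner_head below 0.2 N and linear speed of tin below 0.02 m/s and angular speed of tin below 0.15 rad/s and contact force between tin and shaker below 0.2 N and contact force between tin and glass below 0.2 N and contact force between tin and cup below 0.2 N and contact force between tin and pitcher below 0.2 N and contact force between tin and bell below 0.2 N); the arm keeps its last pose, push and grip.
It fails at once if a bystander (shaker, glass, cup, pitcher, bell) is shifted by more than 2 cm or tipped (distance of any of shaker, glass, cup, pitcher, bell from where it was at the start of the episode above 0.02 m or angle between any of shaker, glass, cup, pitcher, bell's own z axis and vertical above 0.3 rad).
It also fails if it takes over 48 s, if anything falls off the work surface, if the arm or the gripper's body presses on something with over 40 N, if the wrist force passes 120 N, or if a joint passes its speed limit or range.

### The arm

A 6-joint arm with a two-finger parallel gripper is mounted at the origin on a cart in front of the work surface, level with it; the furniture and walls round the work are solid. World frame = base frame: x ahead of the robot, y to its left, z up, the work surface at z = 0. Lengths are in mm, angles in rad, forces in N, time in s.
With the tool pointing down it reaches from about 400 to 925 mm from the base axis. Payload 12.5 kg.
Tool frame: the origin (TCP) lies between the finger pads; the fingertips stand 19 mm ahead of it and the grasp point (between the pads) is the TCP (env.tips_ahead is the distance from the TCP to the fingertips, in mm); z points along the fingers, y is the line along which they close (so a half turn about z gives the same grasp; the last joint's range is limited). The gripper opens to 95 mm and grips with 3 to 60 N. Pads are 20 mm wide; open, the fingers measure 119 mm over their backs; the gripper's body (75 mm by 180 mm) begins 59 mm behind the grasp point.
Start: joints at [0.995, 0.491, 1.559, -0, 1.092, -0.106], TCP at [282.929, 557.311, 233.661] pointing down, gripper open.
Joint ranges: [-3.1, 3.1], [-0.84, 2.19], [0.05, 2.79], [-1.13, 4.28], [0.06, 2.93], [-2.69, 2.69]. Speed limits (rad/s): [2.22, 2.22, 2.79, 3.14, 3.14, 3.14].

### API

Orientations are given as [roll, pitch, yaw] about the fixed x, y, z axes, in that order (R = Rz(yaw) Ry(pitch) Rx(roll)).
In Python, from cell import env gives the robot as it stands.
- The arm moves only by the shell command python3 -m crank 'ROWS'. ROWS is JSON, a list of rows, each a list of 5 numbers: the shift along the tool's x, y, z in mm, then the turn about the tool's z in degrees, then the finger opening in mm, from 0 to 95.1. In form: [[dx, dy, dz, yaw, grip], ...]. A call has 1 to 10 rows; each row is the pose to reach, as a shift and turn from the pose commanded when the call began, along the tool's axes at that moment; what a row does not reach only later rows make up. A row lasts 1/12 s, in which the tool goes at most 41.7 mm and 7.16 degrees, less where a joint would pass 70% of its speed; a pose out of reach is approached as far as the arm can. A call with a gripper value outside its range is refused whole. The fingers move at their own pace and stop on an object; the grip force is fixed at half the most. Time passes only in rows, so rows that repeat a pose let the fingers close. It gives the time, the measured TCP pose, the force, the opening and the grip force at its end, in the units of the state.
- env.state(): the state, without advancing time (a new reading comes with each control period).
- env.read_camera(name): name is "scene" or "top" or "wrist"; returns a dict with "img" (384x512x3 uint8, blue, green, red), "K" (3x3 intrinsics, pixels), "k1" (the pictures are not rectified: a ray, as slopes to the right and down, at radius r is drawn at 1 + k1 r^2 times it, then the intrinsics apply), "pose" (4x4, takes a point from camera to world coordinates). Camera axes: x right, y down, z forward; pixel columns grow to the right and rows downward; lengths in mm; the calibration is good to about 2 mm. A picture is of the moment at which its call begins. There is no depth.
- env.job_done(): hands the job in; it is judged then, once.
The state is a dict: "t": time; "joints": joint angles; "qvel": joint speeds; "tau": joint torques, N m; "eef_pos": TCP position; "tcp_rot": TCP orientation; "ft_force": force on the tool from outside, world axes, zero at the start; "moment": the same for the moment, N m; "opening": opening from 0.0 (shut) to 1.0 (fully open); "grip_force": force on a finger pad.
Only numpy, scipy, OpenCV 4.12 (cv2) and the standard library are available. Lean on these libraries where they do the work, as an engineer would, in place of code of your own. Each camera call takes 0.05 s, during which the arm holds its last target. There are 200 camera calls.

## Working session

There is one attempt and no reset: what is moved stays moved. The work goes in short steps, Python scripts to look and compute and a shell command to move; the robot and the scene stay as the last step left them, time stands still between calls to the robot, and variables do not carry over. Pictures are saved under pics/ and viewed, at most 10 in all, crops included, and the job is handed in when it is done.

```bash
ls; mkdir -p pics; python3 - <<'E'
from cell import env
import cv2,numpy as np
for n in("scene","top"):
    c=env.read_camera(n); cv2.imwrite(f"pics/{n}0.png",c["img"]); print(n,c["K"].tolist(),c["k1"],np.round(c["pose"],3).tolist())
print(env.state())
E
```

```text
pics
scene [[479.71397540125383, 0.0, 257.6956648728878], [0.0, 479.71397540125383, 189.81140771267178], [0.0, 0.0, 1.0]] -0.044075593646836456 [[0.595, 0.638, -0.49, 1181.781], [0.804, -0.473, 0.361, -430.134], [-0.001, -0.608, -0.794, 1083.873], [0.0, 0.0, 0.0, 1.0]]
top [[380.4378047386694, 0.0, 262.81011990273936], [0.0, 380.4378047386694, 198.51832213108506], [0.0, 0.0, 1.0]] -0.006962569174826704 [[0.027, -0.997, 0.067, 482.752], [-1.0, -0.026, 0.013, 6.463], [-0.012, -0.068, -0.998, 1093.734], [0.0, 0.0, 0.0, 1.0]]
{'t': 0.1, 'joints': array([ 9.95447857e-01,  4.91483459e-01,  1.55936018e+00, -1.50098379e-05,
        1.09167194e+00, -1.05595087e-01]), 'qvel': array([-0.00083921, -0.0016021 , -0.00119101,  0.00087608,  0.00084929,
        0.00049015]), 'tau': array([ 2.59138302e-03, -6.13628626e+01, -2.58605057e+01,  6.93897181e-02,
        4.69382980e-02, -8.87716124e-05]), 'eef_pos': array([282.80004166, 557.16135332, 233.1397533 ]), 'tcp_rot': array([-3.14067346e+00, -8.40370340e-05,  2.67184616e+00]), 'ft_force': array([ 0.53661216,  0.09811538, -0.18655886]), 'moment': array([-0.01599642,  0.00250612, -0.02284296]), 'grip_force': 0.0, 'opening': 1.0006611259740383}
```

View pics/scene0.png

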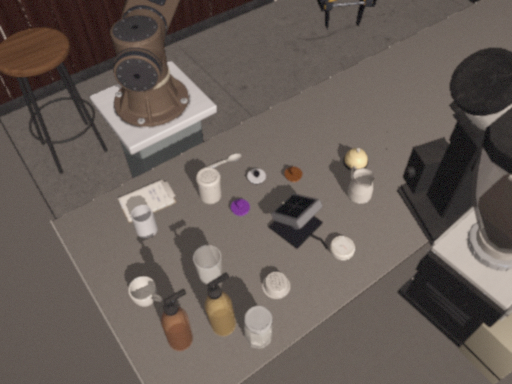

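View pics/top0.png

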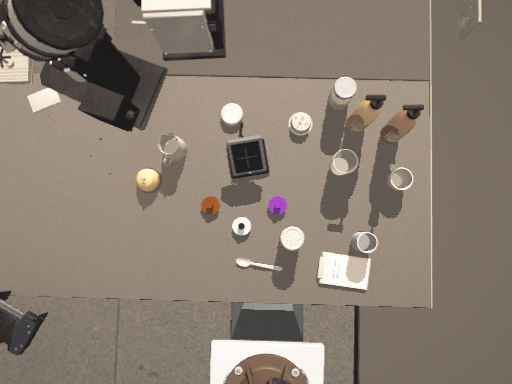

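Scene/top views: black-knobbed pale lid at top (242,227); brown (210,205) and purple (277,205) look-alikes. Scanner at (247,157). The tin could be any of top (365,242), (343,162), (291,238) or (341,92), so I need a close crop.

```bash
python3 - <<'E'
import cv2,numpy as np
t=cv2.imread("pics/top0.png");s=cv2.imread("pics/scene0.png")
f=lambda i,x,y,w,h:cv2.resize(i[y:y+h,x:x+w],(400,300),interpolation=cv2.INTER_CUBIC)
a=np.vstack([np.hstack([f(t,315,190,100,75),f(t,220,190,100,75)]),np.hstack([f(s,120,160,130,98),f(s,180,240,130,98)])])
cv2.imwrite("pics/crop1.png",a)
E
```

```text
(no output)
```

View pics/crop1.png

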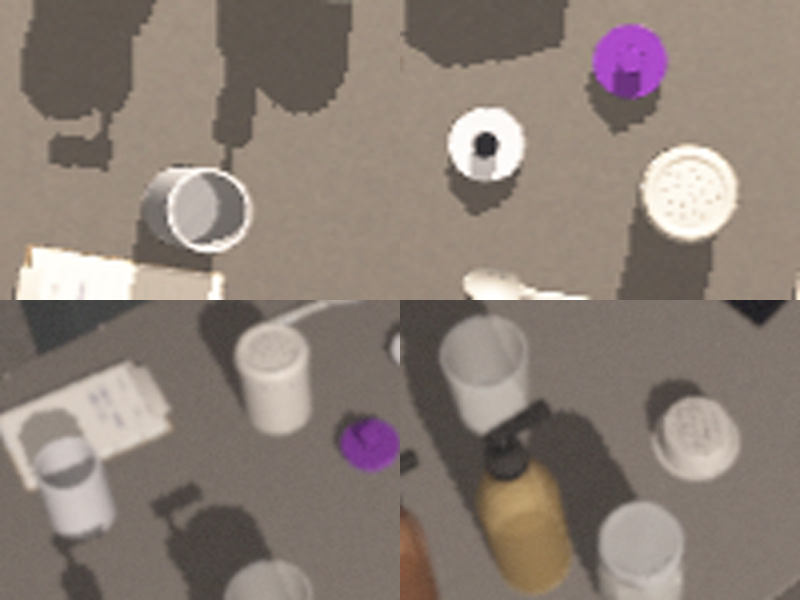

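The tin is the bare-metal open cylinder at top (367,242). The shaker has a perforated top at (292,238), and the tumbler is at (343,162). The lid is white with a black knob at (241,226), not the purple or brown one.

```bash
cat >h.py <<'E'
from cell import env
import cv2,numpy as np
from scipy.spatial.transform import Rotation as Rn
def ray(c,px):
    d=np.array([c["k1"],0,0,0]);  # r-based: drawn = slope*(1+k1 r^2)
    u=cv2.undistortPoints(np.array([[px]],float),c["K"],np.array([c["k1"],0,0,0.]))[0,0]
    P=np.asarray(c["pose"]); v=P[:3,:3]@[u[0],u[1],1]; return P[:3,3],v/np.linalg.norm(v)
def plane(c,px,z):
    o,v=ray(c,px); return o+v*(z-o[2])/v[2]
def tri(r1,r2):
    A=[np.eye(3)-np.outer(v,v) for _,v in(r1,r2)]
    p=np.linalg.solve(sum(A),sum(a@o for a,(o,_) in zip(A,(r1,r2))))
    return p,[np.linalg.norm(a@(p-o)) for a,(o,_) in zip(A,(r1,r2))]
def pose():
    s=env.state(); return s,Rn.from_euler("xyz",s["tcp_rot"]).as_matrix(),s["eef_pos"]
E
python3 - <<'E'
from h import *
t=env.read_camera("top");s=env.read_camera("scene")
print("tin",plane(t,(367.3,242.3),75)); print("lid",plane(t,(241.5,226.2),15)); print("shaker",plane(t,(292.5,238),90))
print("tin scene rim",plane(s,(120+69*.325,160+(462-300)*.327),75))
f=lambda i,x,y,w,h,n:cv2.resize(i[y:y+h,x:x+w],(w*n,h*n),interpolation=cv2.INTER_CUBIC)
a=np.hstack([f(t["img"],217,125,64,64,6),f(s["img"],262,182,64,64,6)])
a=np.clip(a.astype(float)*2,0,255).astype(np.uint8)
cv2.imwrite("pics/scan.png",a)
E
```

```text
tin [ 442.25960818 -260.5553974    75.        ]
lid [475.52168332  79.07660783  15.        ]
shaker [448.76224439 -60.79094742  90.        ]
tin scene rim [ 443.50714208 -253.29608226   75.        ]
```

View pics/scan.png

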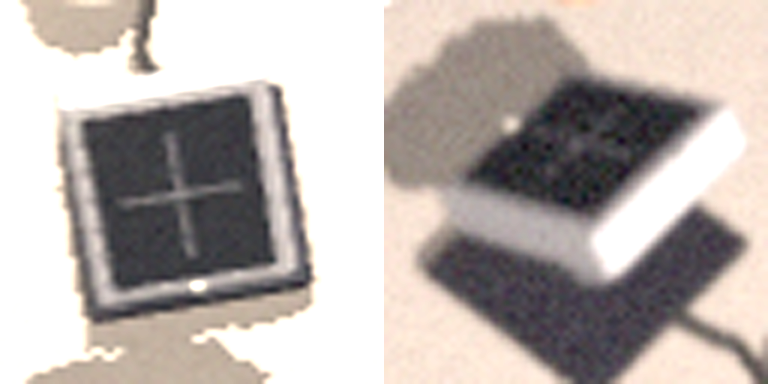

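The glass's cross is at top pixel (247.2,157.5), with its dark corners visible in both views. The slope faces the robot. The moves have no tilt, so I'll test how the arm behaves at its reach limit by going straight up in free air, and compute the scanner's frame.

```bash
python3 - <<'E'
from h import *
t=env.read_camera("top");s=env.read_camera("scene")
T=[(80,124),(250,96),(276,262),(115,288),(181,195)];S=[(722,108),(595,215),(455,180),(566,78),(580,143)]
ps=[]
for a,b in zip(T,S):
    p,e=tri(ray(t,(217+(a[0]-2.5)/6,125+(a[1]-2.5)/6)),ray(s,(262+(b[0]-386.5)/6,182+(b[1]-2.5)/6)));ps.append(p);print(p.round(1),np.round(e,1))
print("C",plane(t,(246.8,157.1),85))
u=ps[0]-ps[1]+ps[3]-ps[2];print("yaw",np.arctan2(-u[0],u[1]))
w=ps[0]+ps[1]-ps[2]-ps[3];print("slope",np.degrees(np.arcsin(w[2]/np.linalg.norm(w))),np.linalg.norm(u)/2,np.linalg.norm(w)/2)
E
python3 -m crank '[[0,0,-41,0,95],[0,0,-82,0,95],[0,0,-123,0,95],[0,0,-164,0,95],[0,0,-205,0,95],[0,0,-246,0,95],[0,0,-287,0,95],[0,0,-328,0,95],[0,0,-369,0,95],[0,0,-410,0,95]]'
```

```text
[691.  114.5 104. ] [5.2 5.2]
[703.3  38.1 106.2] [2.8 2.8]
[634.8  23.1  65.8] [0.1 0.1]
[620.9  95.8  66.5] [0. 0.]
[661.6  67.2  86.2] [1.5 1.5]
C [660.92780512  65.83031238  85.        ]
yaw 0.17389552047060736
slope 28.6649805272633 75.70154135440748 81.28677581042865
t: 1.13
eef_pos: [282.3, 556.4, 646.0]
tcp_rot: [3.141, 0.0, 2.672]
ft_force: [0.4, 1.3, 0.7]
opening: 0.997
grip_force: 0.0
```

```bash
python3 -m crank '[[0,0,-41,0,95],[0,0,-82,0,95],[0,0,-123,0,95],[0,0,-164,0,95],[0,0,-205,0,95],[0,0,-246,0,95],[0,0,-287,0,95],[0,0,-328,0,95],[0,0,-369,0,95],[0,0,-410,0,95]]'; python3 -c "
from cell import env;print(env.state()['joints'].round(3))"
```

```text
t: 1.97
eef_pos: [242.4, 477.7, 790.5]
tcp_rot: [3.123, 0.0, 2.672]
ft_force: [-0.2, -0.2, 0.0]
opening: 0.995
grip_force: 0.0
[ 0.977  0.494  0.048  0.004  2.582 -0.121]
```

```bash
python3 -m crank '[[0,0,41,0,95],[0,0,82,0,95],[0,0,123,0,95],[0,0,164,0,95],[0,0,205,0,95],[0,0,246,0,95]]'; python3 -c "
from cell import env;print(env.state()['joints'].round(3))"
```

```text
t: 2.47
eef_pos: [244.5, 481.5, 612.5]
tcp_rot: [3.123, 0.0, 2.672]
ft_force: [0.4, 0.2, 0.2]
opening: 1.001
grip_force: 0.0
[ 0.978  0.223  1.009  0.002  1.892 -0.123]
```

At its limit the arm compromises only slightly (about 1° of tilt, which it then keeps), so tilting the tool that way isn't practical. Instead I'll keep the tool vertical and grip the tin with the fingers along the glass's level edge. Then I'll rotate the tin in the grip by pressing its underside on the scanner slab's upper edge. Lid first.

```bash
cat >>h.py <<'E'
def go(target):
    s,R,p=pose(); print("tcp",p.round(1),"yaw",s["tcp_rot"].round(3),"shift",(R.T@(np.array(target)-p)).round(1),"turn to .174:",np.degrees((s["tcp_rot"][2]-0.174+np.pi/2)%np.pi-np.pi/2).round(1))
E
python3 -c "
from h import *
go([475,79,180])"
```

```text
tcp [244.5 481.5 612.5] yaw [3.123 0.    2.672] shift [-387.6 -262.4  428. ] turn to .174: -36.9
```

```bash
python3 -m crank '[[-24,-16,27,-6,95],[-48,-32,54,-12,90],[-72,-48,81,-18,80],[-96,-64,108,-24,70],[-120,-80,135,-30,60],[-144,-96,162,-36.9,50],[-168,-112,189,-36.9,45],[-192,-128,216,-36.9,40],[-216,-144,243,-36.9,40],[-240,-162,265,-36.9,40]]'; python3 -c "
from h import *
go([475,79,180])"
```

```text
t: 3.3
eef_pos: [387.9, 231.9, 344.8]
tcp_rot: [3.129, 0.01, -2.967]
ft_force: [0.8, 0.4, -0.6]
opening: 0.453
grip_force: 0.0
tcp [387.9 231.9 344.8] yaw [ 3.129  0.01  -2.967] shift [ -57.6 -167.8  163.3] turn to .174: 0.0
```

```bash
python3 -m crank '[[-9,-25,24,0,40],[-18,-50,48,0,40],[-27,-76,74,0,40],[-36,-102,100,0,40],[-45,-128,125,0,40],[-54,-154,150,0,40],[-57.6,-168,163,0,40],[-57.6,-168,163,0,40],[-57.6,-168,163,0,40]]'; python3 -c "
from h import *
go([475,79,180])
c=env.read_camera('wrist');cv2.imwrite('pics/w1.png',c['img'])
m=(c['img'].min(2)>150).astype(np.uint8)
n,l,st,ce=cv2.connectedComponentsWithStats(m)
for i in range(1,n):
  if st[i,4]>300: print(st[i],ce[i].round(1),plane(c,ce[i],15).round(1))
"
```

```text
t: 4.05
eef_pos: [474.9, 79.7, 181.4]
tcp_rot: [3.129, 0.009, -2.969]
ft_force: [-0.7, -0.1, 0.1]
opening: 0.418
grip_force: 0.0
tcp [474.9  79.7 181.4] yaw [ 3.129  0.009 -2.969] shift [ 0.  -0.8  1.4] turn to .174: -0.1
[   0    0   42   68 2384] [18.7 29.6] [ 379.9 -156.4   15. ]
[ 181   31  115   54 1663] [247.4  58.7] [373.9  50.7  15. ]
[  44   95   81   81 4908] [ 83.4 135.7] [466.9 -92.6  15. ]
[ 235  151   55   52 1575] [260.9 179.2] [481.2  81.2  15. ]
```

View pics/w1.png

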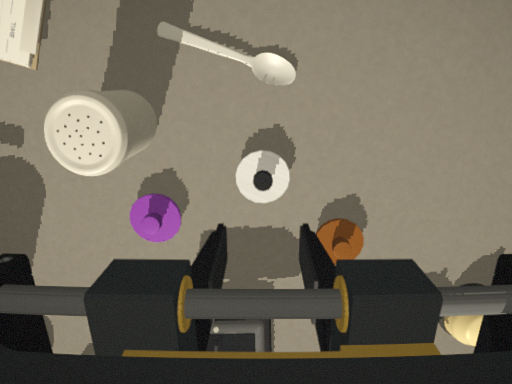

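The wrist view shows the lid: flange box 235–290 × 151–203, centre about (262.5,177), with its dark knob at (263,181). The shaker is at (87,132), clear.

```bash
python3 -c "
from h import *
c=env.read_camera('wrist')
print(plane(c,(262.2,176.7),15),plane(c,(263,180),31))
p=plane(c,(262.2,176.7),15);go([p[0],p[1],36])
"
```

```text
[478.96731427  82.77782547  15.        ] [477.6478163   83.12588227  31.        ]
tcp [474.9  80.7 182.4] yaw [ 3.129  0.011 -2.967] shift [ -2.8  -0.5 146.5] turn to .174: 0.0
```

```bash
python3 -m crank '[[-2,-0.5,40,0,40],[-2,-0.5,80,0,40],[-2,-0.5,115,0,40],[-2,-0.5,135,0,40],[-2,-0.5,146,0,40],[-2,-0.5,146,0,40],[-2,-0.5,146,0,10],[-2,-0.5,146,0,10],[-2,-0.5,146,0,10],[-2,-0.5,146,0,10]]'; python3 -m crank '[[0,0,0,0,10],[0,0,0,0,10],[0,0,-10,0,10],[0,0,-40,0,10],[0,0,-80,0,10],[0,0,-120,0,10],[0,0,-120,0,10]]';python3 -c "
from h import *
go([442.3,-259,160])"
```

```text
t: 4.98
eef_pos: [478.2, 82.4, 36.1]
tcp_rot: [3.129, 0.011, -2.967]
ft_force: [-0.4, -1.0, 0.4]
opening: 0.196
grip_force: 0.4
t: 5.57
eef_pos: [479.1, 80.4, 162.1]
tcp_rot: [3.131, 0.019, -2.967]
ft_force: [0.8, -0.0, -0.6]
opening: 0.187
grip_force: 30.0
tcp [479.1  80.4 162.1] yaw [ 3.131  0.019 -2.967] shift [  95.1 -327.9   -3.2] turn to .174: 0.0
```

```bash
python3 -m crank '[[11,-36,-5,0,10],[22,-73,-10,0,10],[33,-110,-15,0,10],[44,-147,-20,0,10],[55,-184,-22,0,10],[66,-221,-22,0,10],[77,-258,-22,0,10],[88,-295,-22,0,10],[95,-328,-22,0,10],[95,-328,-22,0,10]]';python3 -c "
from h import *
go([442.3,-259,180])
c=env.read_camera('wrist');cv2.imwrite('pics/w2.png',c['img'])"
```

```text
t: 6.4
eef_pos: [439.9, -264.5, 172.8]
tcp_rot: [3.131, 0.01, -2.971]
ft_force: [0.7, 0.6, -0.0]
opening: 0.186
grip_force: 30.0
tcp [ 439.9 -264.5  172.8] yaw [ 3.131  0.01  -2.971] shift [-3.4  5.1 -7.1] turn to .174: -0.2
```

View pics/w2.png

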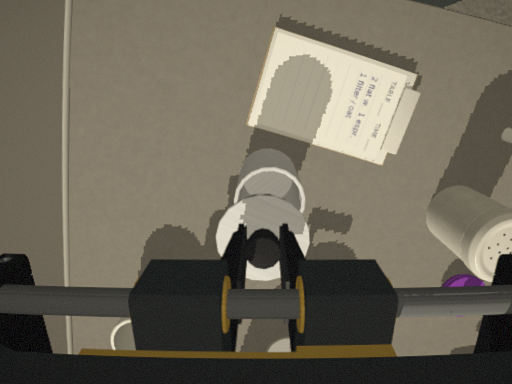

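The wrist view shows the tin's rim ring spanning x 235–304.5 with its top at y 167, so its centre is about (270,202). The held lid's flange spans 216–309 and is centred about (262,237).

```bash
python3 -c "
from h import *
c=env.read_camera('wrist')
s,R,p=pose();print(p)
l,r,tp=[plane(c,q,75) for q in((235,202),(304.5,202),(269.8,167.5))]
print(l,r,tp,'w',np.linalg.norm(l-r),'c',(l+r)/2)
print('c from top point',tp-28*((tp-(l+r)/2)/np.linalg.norm(tp-(l+r)/2)))
l,r=[plane(c,q,p[2]-21) for q in((216,237),(309,237))];print('lid',(l+r)/2,np.linalg.norm(l-r), plane(c,(263,249),p[2]-5))
"
```

```text
[ 439.60202728 -260.24580474  172.49635283]
[ 448.55228433 -281.03331484   75.        ] [ 439.61316773 -227.47737832   75.        ] [ 416.82703795 -259.11157594   75.        ] w 54.29683363153657 c [ 444.08272603 -254.25534658   75.        ]
c from top point [ 444.39290837 -254.20008044   75.        ]
lid [ 438.68012111 -261.79502939  151.49635283] 52.08002921489317 [ 437.77495584 -261.91883696  167.49635283]
```

```bash
python3 -m crank '[[0,0,0,0,10],[0,0,0,0,10],[0,0,0,0,10]]'; python3 -c "
from h import *
go([444.7,-253.4,122])"
```

```text
t: 6.75
eef_pos: [440.3, -258.3, 172.7]
tcp_rot: [3.129, 0.009, -2.966]
ft_force: [0.8, 0.1, -0.3]
opening: 0.187
grip_force: 30.0
tcp [ 440.3 -258.3  172.7] yaw [ 3.129  0.009 -2.966] shift [-4.7  3.5 50.8] turn to .174: 0.1
```

```bash
python3 -m crank '[[-2.5,1.5,25,0,10],[-4,2,45,0,10],[-4,2,45,0,10],[-4,2,45,0,10],[-4,2,45,0,10]]'; python3 -c "
from h import *
go([444.7,-253.4,122])
c=env.read_camera('wrist');go([444.7,-253.4,122])
i=c['img'][130:290,190:340];cv2.imwrite('pics/w3.png',cv2.resize(i,None,fx=4,fy=4,interpolation=cv2.INTER_CUBIC)[:600,:])"
```

```text
t: 7.17
eef_pos: [444.5, -256.0, 128.4]
tcp_rot: [3.13, 0.01, -2.967]
ft_force: [-0.2, 0.5, -0.2]
opening: 0.184
grip_force: 30.0
tcp [ 444.5 -256.   128.4] yaw [ 3.13   0.01  -2.967] shift [-0.6  2.4  6.5] turn to .174: 0.1
tcp [ 444.6 -256.2  128.6] yaw [ 3.13   0.01  -2.967] shift [-0.6  2.6  6.7] turn to .174: 0.0
```

View pics/w3.png

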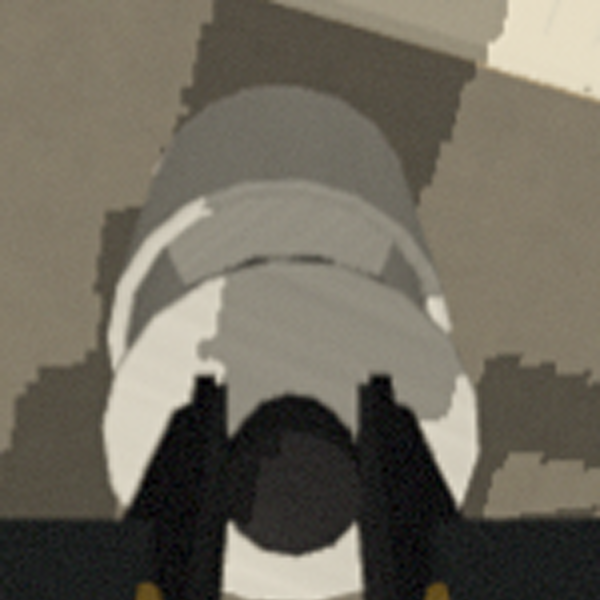

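The crop shows the rim's left edge at 107, right at 452 and top at 180. The flange spans 103 to 478 with its top at 258.

```bash
python3 -c "
from h import *
c=env.read_camera('wrist')
s,R,p=pose();print(p.round(1))
f=lambda x,y,z:plane(c,(190+(x-1.5)/4,130+(y-1.5)/4),z)
l,r,t=f(107,345,75),f(452,345,75),f(279.5,180,75)
e=t-(l+r)/2; print('tin',np.linalg.norm(l-r),(l+r)/2, t-28*e/np.linalg.norm(e))
z=p[2]-21
l,r,t=f(103,440,z),f(478,440,z),f(290.5,258,z)
e=t-(l+r)/2; print('lid',np.linalg.norm(l-r),(l+r)/2, t-26.5*e/np.linalg.norm(e))
go([444.7,-253.4,122])
"
```

```text
[ 444.5 -256.3  128.7]
tin 56.19472973766789 [ 444.3452088  -257.54457774   75.        ] [ 444.54306559 -257.51010728   75.        ]
lid 52.60818474335308 [ 445.18313747 -255.90144578  107.6558887 ] [ 444.77517668 -255.9737006   107.6558887 ]
tcp [ 444.5 -256.3  128.7] yaw [ 3.13   0.01  -2.967] shift [-0.6  2.7  6.7] turn to .174: 0.0
```

```bash
python3 -m crank '[[0.4,-1.6,5,0,10],[0.4,-1.6,12,0,10],[0.4,-1.6,17,0,10],[0.4,-1.6,21,0,10],[0.4,-1.6,24,0,10],[0.4,-1.6,27,0,10],[0.4,-1.6,29,0,10],[0.4,-1.6,30,0,10],[0.4,-1.6,30,0,10]]'
```

```text
t: 8.02
eef_pos: [444.4, -257.6, 98.0]
tcp_rot: [3.13, 0.01, -2.967]
ft_force: [-1.5, 1.7, 11.3]
opening: 0.187
grip_force: 30.0
```

```bash
python3 -m crank '[[0,0,1,0,10],[0,0,1.5,0,10],[0,0,1.5,0,10],[0,0,1.5,0,10]]'; python3 -m crank '[[0,0,-1.5,0,10],[0,0,-1.5,0,50],[0,0,-1.5,0,95],[0,0,-1.5,0,95],[0,0,-1.5,0,95],[0,0,-1.5,0,95],[0,0,-41,0,95],[0,0,-72,0,95],[0,0,-72,0,95],[0,0,-72,0,95]]'
python3 -c "
from h import *
c=env.read_camera('wrist');s=env.read_camera('scene')
i=cv2.resize(c['img'][120:320,160:360],(400,400));j=cv2.resize(s['img'][185:250,110:175],(400,400),interpolation=cv2.INTER_CUBIC)
cv2.imwrite('pics/w4.png',np.hstack([i,j]));go([444.5,-257,120])"
```

```text
t: 8.35
eef_pos: [444.6, -257.5, 97.6]
tcp_rot: [3.131, 0.011, -2.967]
ft_force: [-4.0, 3.3, 26.6]
opening: 0.183
grip_force: 30.0
t: 9.18
eef_pos: [444.1, -258.6, 168.9]
tcp_rot: [3.131, 0.011, -2.967]
ft_force: [-1.5, -0.1, -0.8]
opening: 0.765
grip_force: 0.0
tcp [ 443.4 -258.1  167.2] yaw [ 3.128  0.008 -2.967] shift [-0.9  0.3 47.2] turn to .174: 0.0
```

View pics/w4.png

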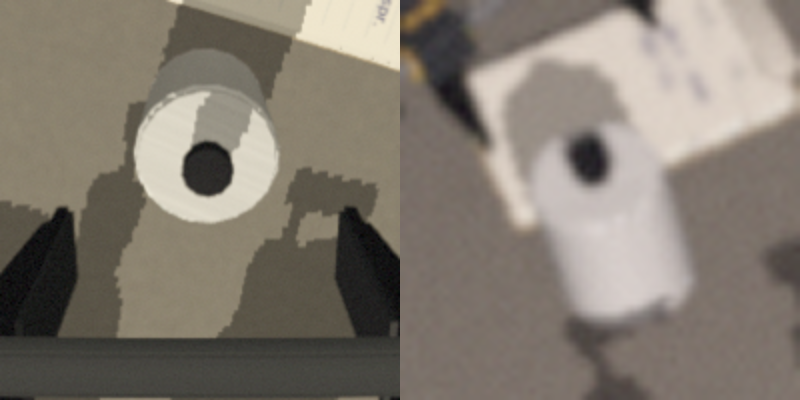

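The lid sits flush and concentric on the tin, seated with 26 N. Next I'll grip the body.

```bash
python3 -m crank '[[-0.9,0.3,1,0,95],[-0.9,0.3,20,0,95],[-0.9,0.3,60,0,95],[-0.9,0.3,95,0,95],[-0.9,0.3,116,0,95],[-0.9,0.3,126,0,95],[-0.9,0.3,126,0,95],[-0.9,0.3,126,0,45],[-0.9,0.3,126,0,45],[-0.9,0.3,126,0,45]]';python3 -m crank '[[0,0,0,0,45],[0,0,0,0,45],[0,0,0,0,45],[0,0,0,0,45]]'; python3 -c "
from h import *
print(pose()[0]['joints'].round(2));go([444.5,-257,41])"
```

```text
t: 10.12
eef_pos: [445.9, -256.5, 43.3]
tcp_rot: [3.131, 0.011, -2.967]
ft_force: [-0.0, 0.5, -0.2]
opening: 0.843
grip_force: 0.0
t: 10.45
eef_pos: [445.7, -256.4, 42.5]
tcp_rot: [3.13, 0.01, -2.967]
ft_force: [-1.0, 0.3, 7.8]
opening: 0.577
grip_force: 29.9
[-0.66  0.62  2.    0.03  0.52 -2.43]
tcp [ 445.7 -256.4   42.5] yaw [ 3.13   0.01  -2.967] shift [ 1.3 -0.4  1.5] turn to .174: 0.0
```

```bash
python3 -m crank '[[0,0,-15,0,45],[0,0,-50,0,45],[0,0,-90,0,45],[0,0,-130,0,45],[0,0,-165,0,45],[0,0,-165,0,45],[0,0,-165,0,45],[0,0,-165,0,45]]';python3 -c "
from h import *
go([682,69.7,200])"
```

```text
t: 11.12
eef_pos: [443.7, -258.0, 206.1]
tcp_rot: [3.128, 0.008, -2.967]
ft_force: [-0.3, -0.3, -3.6]
opening: 0.574
grip_force: 29.9
tcp [ 443.7 -258.   206.1] yaw [ 3.128  0.008 -2.967] shift [-291.4  281.3   12.3] turn to .174: 0.0
```

```bash
python3 -m crank '[[-20,19,1,0,45],[-48,46,2,0,45],[-77,74,3,0,45],[-106,102,4,0,45],[-135,130,5,0,45],[-164,158,6,0,45],[-193,186,7,0,45],[-222,214,8,0,45],[-250,241,10,0,45],[-275,265,12,0,45]]';python3 -m crank '[[-10,10,0,0,45],[-16.4,16.3,0,0,45],[-16.4,16.3,0,0,45],[-16.4,16.3,0,0,45],[-16.4,16.3,0,0,45]]';python3 -c "
from h import *
go([682,69.7,170])"
```

```text
t: 11.95
eef_pos: [669.6, 52.8, 197.8]
tcp_rot: [3.128, 0.005, -2.967]
ft_force: [1.0, -1.7, -2.9]
opening: 0.577
grip_force: 29.9
t: 12.37
eef_pos: [681.9, 68.1, 200.5]
tcp_rot: [3.129, 0.008, -2.968]
ft_force: [1.2, -0.1, -2.8]
opening: 0.574
grip_force: 29.9
tcp [681.9  68.1 200.5] yaw [ 3.129  0.008 -2.968] shift [-0.2  1.2 30.5] turn to .174: -0.0
```

```bash
python3 -m crank '[[0,1,20,0,45],[0,1,38,0,45],[0,1,43,0,45],[0,1,46,0,45],[0,1,48,0,45],[0,1,48,0,45],[0,1,48,0,45]]'; python3 -m crank '[[0,0,1,0,45],[0,0,2,0,45],[0,0,2,0,45],[0,0,2,0,45]]'
```

```text
t: 12.95
eef_pos: [683.0, 70.7, 154.1]
tcp_rot: [3.129, 0.01, -2.968]
ft_force: [-0.2, -0.1, -3.8]
opening: 0.576
grip_force: 29.9
t: 13.28
eef_pos: [682.8, 71.0, 151.3]
tcp_rot: [3.129, 0.009, -2.967]
ft_force: [0.4, -0.2, -1.9]
opening: 0.574
grip_force: 29.9
```

```bash
python3 -m crank '[[0,0,1,0,45],[0,0,2,0,45],[0,0,2,0,45]]'; python3 -m crank '[[0,0,1,0,45],[0,0,2,0,45],[0,0,2,0,45]]'
```

```text
t: 13.53
eef_pos: [682.9, 70.9, 150.5]
tcp_rot: [3.13, 0.01, -2.967]
ft_force: [-4.0, -1.3, 8.5]
opening: 0.575
grip_force: 29.9
t: 13.78
eef_pos: [682.9, 70.8, 150.1]
tcp_rot: [3.13, 0.011, -2.967]
ft_force: [-10.0, -2.2, 17.9]
opening: 0.577
grip_force: 30.0
```

```bash
python3 -m crank '[[1.2,0,0.8,0,45],[2.4,0,1.7,0,45],[3.6,0,2.6,0,45],[4.8,0,3.6,0,45],[6,0,4.6,0,45],[6,0,4.6,0,45]]'; python3 -c "
from h import *
s=env.read_camera('scene');cv2.imwrite('pics/s5.png',cv2.resize(s['img'][120:270,220:370],(600,600),interpolation=cv2.INTER_CUBIC))"
```

```text
t: 14.28
eef_pos: [678.8, 70.2, 146.6]
tcp_rot: [3.13, 0.017, -2.967]
ft_force: [-3.0, -0.1, 21.4]
opening: 0.575
grip_force: 30.0
```

View pics/s5.png

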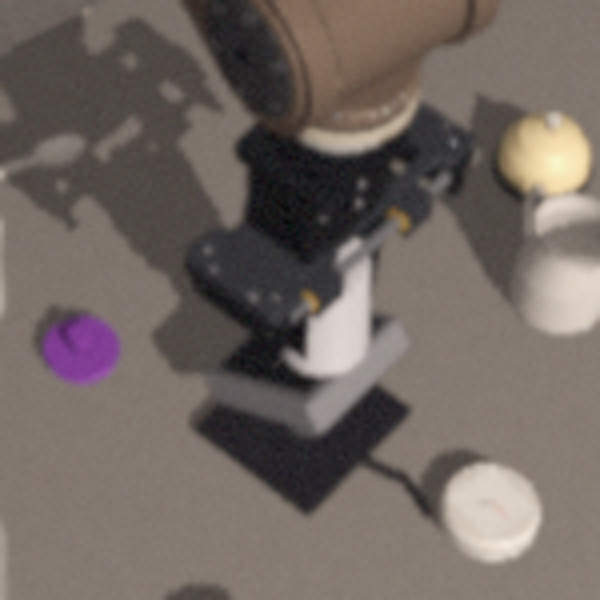

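The scene crop shows the tin's foot resting on the slab's upper edge at crop (335,370), the gripper around it, and the bystanders clear. I'll continue the arc.

```bash
python3 -m crank '[[1.1,0,1,0,45],[2.2,0,2,0,45],[3.3,0,3.1,0,45],[4.4,0,4.2,0,45],[5.4,0,5.4,0,45],[5.4,0,5.4,0,45]]'; python3 -m crank '[[1,0,1.1,0,45],[2,0,2.2,0,45],[3,0,3.4,0,45],[4,0,4.6,0,45],[5,0,5.8,0,45],[5,0,5.8,0,45]]'
```

```text
t: 14.83
eef_pos: [673.1, 69.2, 140.6]
tcp_rot: [3.13, 0.016, -2.967]
ft_force: [-4.7, -1.1, 20.9]
opening: 0.57
grip_force: 30.0
t: 15.33
eef_pos: [667.9, 68.4, 134.2]
tcp_rot: [3.13, 0.014, -2.967]
ft_force: [-4.7, -0.8, 16.4]
opening: 0.573
grip_force: 30.0
```

```bash
python3 -m crank '[[0.5,0,1.5,0,45],[1,0,3,0,45],[1,0,3,0,45]]'; python3 -m crank '[[1,0,1,0,45],[2,0,2,0,45],[2,0,2,0,45]]'
```

```text
t: 15.58
eef_pos: [666.7, 68.2, 131.5]
tcp_rot: [3.13, 0.014, -2.967]
ft_force: [-7.1, -0.9, 20.0]
opening: 0.574
grip_force: 30.0
t: 15.83
eef_pos: [665.2, 68.0, 129.5]
tcp_rot: [3.13, 0.015, -2.967]
ft_force: [-4.1, -0.7, 18.8]
opening: 0.573
grip_force: 30.0
```

```bash
python3 -m crank '[[4,0,-7,0,45],[15,0,-26,0,45],[30,0,-52,0,45],[40,0,-70,0,45],[40,0,-70,0,45],[40,0,-70,0,45],[40,0,-70,0,45]]'; python3 -c "
from h import *
a=env.read_camera('scene');b=env.read_camera('wrist');print(pose()[2])
A=cv2.resize(a['img'][130:250,240:360],(400,400),interpolation=cv2.INTER_CUBIC)
B=cv2.resize(b['img'],(400,300));B=np.vstack([B,np.zeros((100,400,3),np.uint8)])
cv2.imwrite('pics/f6.png',np.hstack([A,B]))"
```

```text
t: 16.42
eef_pos: [623.9, 60.1, 195.0]
tcp_rot: [3.129, 0.008, -2.967]
ft_force: [0.0, -0.0, -2.9]
opening: 0.569
grip_force: 30.0
[623.90819879  60.07042753 194.42684773]
```

View pics/f6.png

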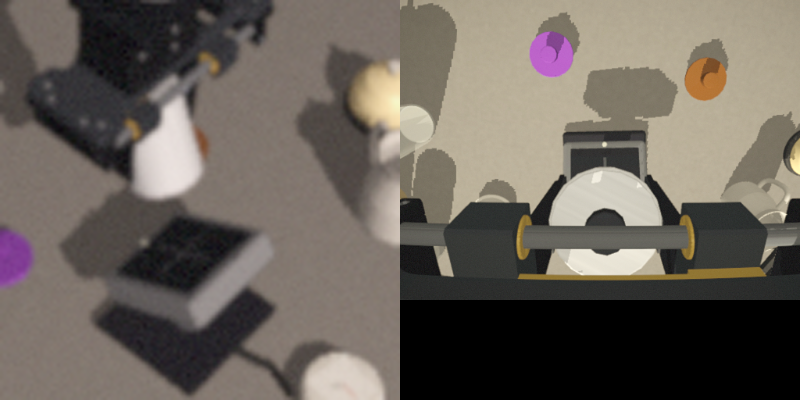

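The lid is still on, and both lid (wrist, flange centre about px (264,284)) and foot (scene, centre about px (290.2,184.3)) are visible. Both points lie in the finger mid-plane, so two rays give the tin's axis.

```bash
cat >ax.py <<'E'
from h import *
a=env.read_camera('scene');b=env.read_camera('wrist');s,R,p=pose()
def hit(c,px):
    o,v=ray(c,px); q=o+v*(R[:,1]@(p-o))/(R[:,1]@v); return R.T@(q-p)
if __name__=="__main__":
    m=(b['img'].min(2)>150).astype(np.uint8);n,l,st,ce=cv2.connectedComponentsWithStats(m)
    for i in range(1,n):
        if st[i,4]>800: print(st[i])
    g=a['img'][165:200,270:310].max(2)
    print(p,"foot",hit(a,(290.2,184.3)),"flange",hit(b,(263.7,284)))
    print("rim lowest",hit(a,(240+165/3.333,130+196/3.333)))
    for r in g[::2]: print(' '.join(map(str,r[::2])))
E
python3 ax.py
```

```text
[    0    43   462   242 42496]
[ 191  214  144   75 7557]
[ 188  319  150   33 4368]
[623.95034385  60.0768369  194.61314287] foot [-2.12664440e+01  6.95274778e-14  3.54951476e+01] flange [ 1.30795693e+02  7.73310646e-15 -2.27607179e+02]
rim lowest [-1.99579570e+01  2.98380849e-14  5.48562132e+01]
55 56 56 59 70 58 60 62 66 150 227 229 217 161 118 126 127 128 127 126
104 62 57 66 122 131 66 62 69 183 227 230 220 195 129 123 125 127 126 127
68 63 64 79 113 144 91 70 161 223 230 229 224 204 144 126 125 124 128 128
70 61 70 112 98 118 98 174 222 232 232 229 227 213 159 126 125 129 127 126
60 46 64 86 46 109 182 216 227 232 233 230 228 218 186 129 126 128 126 127
35 31 34 29 26 137 206 219 227 230 232 231 229 222 200 137 127 127 128 125
39 32 29 28 35 147 204 216 224 231 233 232 230 224 210 158 128 129 127 127
37 33 40 24 33 144 199 214 222 230 233 233 232 227 213 170 128 125 125 128
97 78 71 29 32 138 195 212 221 227 232 234 231 230 219 171 130 130 128 129
128 125 118 93 47 135 190 209 220 227 232 234 232 230 214 147 128 126 131 127
124 125 128 117 94 143 182 204 218 225 232 234 232 211 164 130 128 126 128 129
127 120 115 91 86 124 170 200 214 221 223 219 191 147 129 130 127 126 130 132
124 94 82 81 82 84 110 144 163 165 143 119 124 128 129 131 128 130 129 129
106 81 80 80 79 82 81 80 84 80 82 78 86 119 127 128 129 127 126 126
83 80 80 82 78 82 79 83 79 79 82 77 76 97 121 125 130 129 130 129
77 79 83 81 78 77 80 81 76 82 69 51 45 61 67 90 102 109 121 126
80 77 80 78 79 76 84 76 76 71 47 33 30 24 33 36 41 55 66 83
82 81 79 81 80 79 77 77 73 38 22 24 32 33 28 32 32 24 31 28
```

Foot is 41.4 mm from the TCP (grip height 42.5 expected) at about 31° tilt, so the rotation in the grip worked. I'll check it against the silhouette edge direction, then compute the final shift.

```bash
python3 - <<'E'
from ax import *
P=np.linalg.inv(a["pose"])
def proj(q):
    x=P[:3,:3]@q+P[:3,3]; return cv2.projectPoints(x[None],np.zeros(3),np.zeros(3),a["K"],np.array([a["k1"],0,0,0.]))[0][0,0]
g=a['img'].max(2).astype(float)
xs=[];ys=range(166,181)
for y in ys:
    r=g[y,292:306]; xs.append(np.interp(-175,-r,np.arange(292,306)))
print("right edge slope dx/dy",np.polyfit(ys,xs,1)[0])
for th in(0,10,20,30,40):
    t=np.radians(th); d=R@[-np.sin(t),0,np.cos(t)]; 
    # right silhouette: axis line displaced 28 mm across the view
    q0=p+d*5;q1=p+d*42
    v=q0-a["pose"][:3,3]; e=np.cross(d,v);e/=np.linalg.norm(e)
    for sg in(1,-1):
        u=proj(q0+28*sg*e);w=proj(q1+28*sg*e)
        if u[0]>proj(q0)[0]: print(th,u,w,(w-u)[0]/(w-u)[1],"foot",proj(q1))
C=np.array([661,66,85.]);ps=.174;n=np.array([-.5*np.cos(ps),-.5*np.sin(ps),.866])
foot=p+R@np.array([-21.3,0,35.5]); tgt=C+80*n
print("foot",foot,"tgt",tgt); go(p+tgt-foot)
E
```

```text
right edge slope dx/dy 0.2807156151497686
0 [295.65552782 172.22199847] [294.95491994 181.70248489] -0.07389999225707206 foot [283.64489505 181.21883533]
10 [295.82616358 170.24728833] [297.10459709 181.02524501] 0.11861557280713808 foot [285.85896014 182.63321919]
20 [295.73771273 168.72432864] [298.97699274 180.46734145] 0.2758474392324944 foot [288.03630648 183.69410934]
30 [295.52529929 167.50042449] [300.64629192 179.84983018] 0.4146752287040334 foot [290.11459158 184.3673053 ]
40 [295.23688507 166.45858628] [302.10283921 179.03700891] 0.5458517604818744 foot [292.03256667 184.62820659]
foot [645.1210242   64.2607336  159.65961348] tgt [621.60399381  59.07506703 154.28      ]
tcp [623.9  60.1 195. ] yaw [ 3.129  0.008 -2.967] shift [24.1 -1.1  5.2] turn to .174: 0.0
```

```bash
python3 - <<'E'
from ax import *
g=np.mean([env.read_camera("scene")["img"].max(2).astype(float) for _ in range(5)],0)
for y in range(162,184): 
    r=g[y,291:308]; k=np.argmax(r<178); print(y,round(290+k+(r[k-1]-178)/(r[k-1]-r[k]),2),end="; ")
for y in range(176,188):
    r=g[y,272:292];k=np.argmax(r>155);print("L",y,round(271+k+(155-r[k-1])/(r[k]-r[k-1]),2),end="; ")
for x in range(282,302,2):
    r=g[178:196,x];k=np.argmax(r<160);print("B",x,round(177+k+(r[k-1]-160)/(r[k-1]-r[k]),2),end="; ")
E
```

```text
162 295.01; 163 295.24; 164 295.4; 165 295.68; 166 296.2; 167 296.5; 168 296.81; 169 297.24; 170 297.45; 171 297.61; 172 297.96; 173 298.32; 174 298.48; 175 298.75; 176 299.27; 177 299.46; 178 299.65; 179 299.98; 180 299.99; 181 299.81; 182 299.44; 183 298.81; L 176 280.25; L 177 280.19; L 178 280.24; L 179 280.32; L 180 280.39; L 181 280.47; L 182 280.57; L 183 280.65; L 184 280.7; L 185 280.65; L 186 280.82; L 187 281.52; B 282 187.16; B 284 188.33; B 286 188.74; B 288 188.7; B 290 188.43; B 292 188.03; B 294 187.64; B 296 186.46; B 298 184.83; B 300 181.89;
```

```bash
python3 - <<'E'
from ax import *
P=np.linalg.inv(a["pose"])
def proj(q):
    x=(P[:3,:3]@q.T).T+P[:3,3]; return cv2.projectPoints(x,np.zeros(3),np.zeros(3),a["K"],np.array([a["k1"],0,0,0.]))[0][:,0]
f=np.linspace(0,2*np.pi,360)[:,None]
print("seen: slope .29, bottom y 188.75 at x~287, right x 300.0 at y~179.7, x=282 y187.2, x=298 y184.8")
for h in(34,38,42):
  for th in(18,22,26,30):
    t=np.radians(th); d=np.array([-np.sin(t),0,np.cos(t)]);u=np.array([np.cos(t),0,np.sin(t)])
    c=p+R@(d*h); q=proj(c+28*(np.cos(f)*(R@u)+np.sin(f)*R[:,1]))
    lo=q[q[:,1].argmax()];r=q[q[:,0].argmax()];l=q[q[:,0].argmin()]
    print(h,th,"low",lo.round(1),"right",r.round(1),"left",l.round(1),"ctr",proj(c[None])[0].round(1))
E
```

```text
seen: slope .29, bottom y 188.75 at x~287, right x 300.0 at y~179.7, x=282 y187.2, x=298 y184.8
34 18 low [284.4 188.5] right [298.2 179.2] left [275.8 182.7] ctr [287.  180.9]
34 22 low [284.2 188.5] right [298.8 179. ] left [276.6 183.6] ctr [287.7 181.1]
34 26 low [283.9 188.5] right [299.3 178.6] left [277.4 184.3] ctr [288.3 181.4]
34 30 low [283.6 188.5] right [299.8 178.2] left [278.3 185.1] ctr [289.  181.5]
38 18 low [284.7 189.7] right [298.5 180.4] left [276.2 183.9] ctr [287.3 182.1]
38 22 low [284.7 189.7] right [299.2 180.3] left [277.  184.8] ctr [288.1 182.4]
38 26 low [284.4 189.8] right [299.8 179.9] left [277.9 185.6] ctr [288.8 182.6]
38 30 low [284.2 189.8] right [300.4 179.5] left [278.9 186.4] ctr [289.6 182.8]
42 18 low [285.1 190.9] right [298.8 181.6] left [276.5 185.1] ctr [287.6 183.3]
42 22 low [285.1 191. ] right [299.6 181.5] left [277.5 186.1] ctr [288.5 183.7]
42 26 low [284.9 191.1] right [300.3 181.2] left [278.5 186.9] ctr [289.3 183.9]
42 30 low [285.  191.1] right [300.9 180.9] left [279.4 187.7] ctr [290.1 184.2]
```

The edge slope suggests about 21° and the foot position about 30°. The tin has also slid a little up in the grip (h≈36). I'll press it again onto the middle of the glass, so that it comes flush.

```bash
python3 -c "
from h import *
go([655.1,66,142])"
```

```text
tcp [623.9  60.  195.9] yaw [ 3.129  0.009 -2.967] shift [-31.2  -0.2  54.2] turn to .174: 0.0
```

```bash
python3 -m crank '[[-15,0,20,0,45],[-27,0,40,0,45],[-31,0,54,0,45],[-31,0,58,0,45],[-31,0,62,0,45],[-31,0,62,0,45],[-31,0,62,0,45]]'; python3 -m crank '[[0,0,2,0,45],[0,0,4,0,45],[0,0,4,0,45]]'; python3 -m crank '[[0,0,2,0,45],[0,0,4,0,45],[0,0,4,0,45]]'
```

```text
t: 17.75
eef_pos: [654.7, 66.2, 134.9]
tcp_rot: [3.129, 0.01, -2.967]
ft_force: [-0.3, -0.0, -2.0]
opening: 0.572
grip_force: 30.0
t: 18.0
eef_pos: [654.8, 66.2, 130.3]
tcp_rot: [3.129, 0.01, -2.967]
ft_force: [-0.1, 0.8, -3.5]
opening: 0.572
grip_force: 30.0
t: 18.25
eef_pos: [654.8, 66.3, 125.8]
tcp_rot: [3.129, 0.009, -2.967]
ft_force: [-0.2, 0.6, -2.1]
opening: 0.575
grip_force: 30.0
```

```bash
python3 -m crank '[[0.5,0,1,0,45],[1,0,2,0,45],[1,0,2,0,45]]'; python3 -m crank '[[0.5,0,1,0,45],[1,0,2,0,45],[1,0,2,0,45]]'; python3 -m crank '[[0.5,0,1,0,45],[1,0,2,0,45],[1,0,2,0,45]]'
```

```text
t: 18.5
eef_pos: [654.8, 66.3, 125.3]
tcp_rot: [3.13, 0.012, -2.967]
ft_force: [-0.4, 0.6, 5.2]
opening: 0.574
grip_force: 30.0
t: 18.75
eef_pos: [654.0, 66.2, 124.1]
tcp_rot: [3.13, 0.013, -2.967]
ft_force: [-2.3, 0.9, 10.9]
opening: 0.572
grip_force: 30.0
t: 19.0
eef_pos: [652.8, 66.0, 122.2]
tcp_rot: [3.13, 0.013, -2.967]
ft_force: [-3.4, -0.2, 12.2]
opening: 0.569
grip_force: 30.0
```

```bash
python3 -m crank '[[0.6,0,1,0,45],[1.2,0,2,0,45],[1.2,0,2,0,45]]'; python3 -m crank '[[0.6,0,1,0,45],[1.2,0,2,0,45],[1.2,0,2,0,45]]'; python3 -m crank '[[0.6,0,1,0,45],[1.2,0,2,0,45],[1.2,0,2,0,45]]'
```

```text
t: 19.25
eef_pos: [651.6, 65.8, 120.1]
tcp_rot: [3.13, 0.012, -2.967]
ft_force: [-3.2, -0.6, 10.9]
opening: 0.572
grip_force: 30.0
t: 19.5
eef_pos: [650.3, 65.6, 118.0]
tcp_rot: [3.13, 0.012, -2.967]
ft_force: [-3.9, 0.2, 10.9]
opening: 0.568
grip_force: 30.0
t: 19.75
eef_pos: [650.1, 65.6, 117.5]
tcp_rot: [3.13, 0.015, -2.967]
ft_force: [-3.5, 1.1, 22.1]
opening: 0.573
grip_force: 30.0
```

```bash
python3 -m crank '[[-0.3,0,0.6,0,45],[-0.3,0,0.6,0,45]]'; python3 -m crank '[[2,0,-4,0,45],[7,0,-12,0,45],[20,0,-32,0,45],[35,0,-52,0,45],[43,0,-62,0,45],[46,0,-66,0,45],[46,0,-66,0,45],[46,0,-66,0,45],[46,0,-66,0,45],[46,0,-66,0,45]]'; python3 - <<'E'
from ax import *
g=np.mean([env.read_camera("scene")["img"].max(2).astype(float) for _ in range(5)],0)
C=np.array([661,66,85.]);ps=.174;n=np.array([-.5*np.cos(ps),-.5*np.sin(ps),.866])
P=np.linalg.inv(a["pose"])
def proj(q):
    x=P[:3,:3]@q+P[:3,3]; return cv2.projectPoints(x[None],np.zeros(3),np.zeros(3),a["K"],np.array([a["k1"],0,0,0.]))[0][0,0]
for th in(15,20,25,30,35):
    t=np.radians(th); d=R@[-np.sin(t),0,np.cos(t)];v=p-a["pose"][:3,3]; e=np.cross(d,v);e/=np.linalg.norm(e)
    if (proj(p+28*e)-proj(p))[0]<0:e=-e
    u=proj(p+28*e);w=proj(p+33*d+28*e);print(th,u,w,(w-u)[0]/(w-u)[1])
f=proj(C+80*n).round(1);print("foot target px",f,"tcp",p)
x0=int(f[0])
for y in range(int(f[1])-24,int(f[1])+2):
    r=g[y,x0+2:x0+22];k=np.argmax(r<178);print(y,round(x0+1+k+(r[k-1]-178)/(r[k-1]-r[k]),2) if k else None,end="; ")
E
```

```text
t: 19.92
eef_pos: [650.1, 65.6, 117.4]
tcp_rot: [3.13, 0.015, -2.967]
ft_force: [-7.2, 0.9, 27.8]
opening: 0.574
grip_force: 30.0
t: 20.75
eef_pos: [603.2, 56.6, 178.0]
tcp_rot: [3.129, 0.008, -2.967]
ft_force: [0.4, -0.2, -3.0]
opening: 0.571
grip_force: 30.0
15 [288.57604711 167.59780098] [290.70004892 177.57363095] 0.21291479603978705
20 [288.37753712 166.86033442] [291.34853908 177.21525175] 0.2869170134522307
25 [288.1558389  166.20619424] [291.95403943 176.86011055] 0.35650744879586327
30 [287.91843464 165.62005196] [292.51763844 176.49077163] 0.42308181452005483
35 [287.66960599 165.08920353] [293.03742934 176.09289262] 0.4878203395631881
foot target px [282.5 180.5] tcp [603.15302646  56.60183079 178.18708243]
156 None; 157 None; 158 None; 159 None; 160 287.31; 161 287.86; 162 288.24; 163 288.49; 164 289.03; 165 289.41; 166 289.92; 167 290.31; 168 290.7; 169 291.23; 170 291.59; 171 292.05; 172 292.41; 173 292.76; 174 293.27; 175 293.58; 176 294.07; 177 294.38; 178 294.58; 179 294.65; 180 294.58; 181 294.4;
```

The silhouette slope is now 0.414, i.e. about 29.4° of tilt, and square to the glass. The foot is about 76 mm off the glass and near its centre. I'll let it settle and hand it in.

```bash
python3 -m crank '[[0,0,0,0,45],[0,0,0,0,45],[0,0,0,0,45],[0,0,0,0,45]]'; python3 -c "
from cell import env;print(env.state()['qvel'].round(4));print(env.job_done())"
```

```text
t: 21.43
eef_pos: [603.1, 56.5, 179.1]
tcp_rot: [3.129, 0.009, -2.967]
ft_force: [0.7, 0.1, -2.8]
opening: 0.568
grip_force: 30.0
[ 0.0009  0.002   0.0023 -0.001  -0.0015  0.001 ]
the job is handed in; nothing more can be done
None
```

I pressed the lid home and handed the job in at 21.4 s with the tin held still by its body, by my measurements about 76 mm off the scanner glass, near its centre and within about 1° of square; the hand-in returned no verdict, and I did not recheck the lid's seating after the final press.

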